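# Clear emptied vials off the decapper track into nested waste pans

### The arm

A 7-joint arm with a two-finger parallel gripper is mounted at the origin on the work surface. World frame = base frame: x ahead of the robot, y to its left, z up, the work surface at z = 0. Lengths are in m, angles in rad, forces in N, time in s.
With the tool pointing down it reaches from about 0.4 to 0.875 m from the base axis. Payload 19.3 kg.
Tool frame: the origin (TCP) lies where the fingers leave the gripper's body, on its centre line; the fingertips stand bot.tip_reach ahead of it and the grasp point (between the pads) lies 54 mm ahead of it (bot.tip_reach is the distance from the TCP to the fingertips, in m); z points along the fingers, y is the line along which they close (so a half turn about z gives the same grasp; the last joint's range is limited). The gripper opens to 85 mm and grips with 20 to 120 N. Pads are 22 mm wide; open, the fingers measure 114 mm over their backs; the gripper's body (76 mm by 85 mm) begins 54 mm behind the grasp point. The pads swing forward as they close: fully open they stand 13 mm farther back than shut.
Start: joints at [-1.248, 0.521, -0.036, 1.599, 0.021, 1.021, -0.113], TCP at [0.239, 0.577, 0.304] pointing down, gripper open.
Joint ranges: [-2.91, 2.91], [-0.3, 2.13], [-1.5, 1.42], [0.17, 2.43], [-1.26, 4.41], [0.16, 1.93], [-2.52, 2.52]. Speed limits (rad/s): [1.89, 1.89, 2.39, 2.39, 3.01, 3.01, 3.01].

### API

Orientations are given as [roll, pitch, yaw] about the fixed x, y, z axes, in that order (R = Rz(yaw) Ry(pitch) Rx(roll)).
In Python, from workcell import bot gives the robot as it stands. The module is installed in compiled form; this text tells all that it offers.
- The arm moves only by the shell command python3 -m jog 'ROWS' [FORCE]. ROWS is JSON, a list that holds one entry, the list of rows, each a list of 7 numbers: the shift along the tool's x, y, z in mm, then the turn, a rotation vector about the tool's x, y, z in rad, then the opening, from 0 (shut) to 1 (fully open). In form: [[[tx, ty, tz, wx, wy, wz, fingers], ...]]. A call has 1 to 5 rows; each row shifts and turns the commanded pose from where the row before left it, along the tool's axes as they then stand; what a row does not reach is not made up. A row lasts 1/10 s, in which the tool goes at most 50 mm and 8.59 degrees, less where a joint would pass 70% of its speed; a pose out of reach is approached as far as the arm can. A call is refused whole if a number of a shift passes 50 or a number of a turn 0.15, either way. A call with a gripper value outside its range is refused whole. The fingers move at their own pace and stop on an object; FORCE is the grip in N (left out, the last holds). Time passes only in rows, so rows that do not move let the fingers close. It gives the time, the measured TCP pose, the force, the opening and the grip force at its end, in the units of the state.
- bot.observe(): the state, without advancing time (a new reading comes with each control period).
- bot.grab_frame(name): name is "side" or "top" or "wrist"; returns a dict with "img" (420x560x3 uint8, red, green, blue), "intrinsics" (3x3 intrinsics, pixels), "R" (3x3) and "t" (3): a world point X has camera coordinates R X + t; the wrist camera has in their place "tool_from_camera" (4x4, takes a point from camera to tool coordinates, whose origin is the TCP and whose axes are the flange's). Camera axes: x right, y down, z forward; pixel columns grow to the right and rows downward; lengths in m; the calibration is good to about 2 mm. A picture is of the moment at which its call begins: read the wrist's pose just before it. There is no depth.
- bot.job_done(): hands the job in; it is judged then, once.
Trained networks look in a picture, given as the dict that the camera call returned (one of the last four; its "shot" number tells which), for a name from the list of things; names that differ only in an ending like _2 or _b are one class to them, and where a whole thing is asked for, a point or a joint stands for the part that bears it (a point fixed in the world has none). Each returns a list of dicts, best first, with "conf" (0 to 1); they miss things now and then, are a little off and sometimes report something else, mostly with a low value. They report only what shows in the picture. A call takes as long as a camera call.
- bot.trace(query, picture): "region" (420x560 bool, what is visible of it).
- bot.spot_point(query, picture): "xyz" ([x, y, z] in m, in world coordinates, good to about 4 mm: a listed point, or the origin of a listed thing).
The state is a dict: "clock": time; "qpos": joint angles; "qd": joint speeds; "joint_efforts": joint torques, N m; "position": TCP position; "tool_rot": TCP orientation; "force": force on the tool from outside, world axes, zero at the start; "moment": the same for the moment, N m; "grip_width": finger opening in m; "finger_force": force on a finger pad.
Only numpy, scipy, OpenCV 4.12 (cv2) and the standard library are available. Lean on these libraries where they do the work, as an engineer would, in place of code of your own. Each camera call takes 0.05 s, during which the arm holds its last target. There are 200 camera calls.

### The job

Clear the decapper: set the smaller steel pan fully home inside the larger one on the bench with its handle turned about a quarter turn or more away from the larger pan's handle, then slide the pair under the open end of the outfeed track. Take the push paddle by its handle and, with its blade only, gently roll every vial along the track and off the end into the inner pan; no gripper or arm may touch the vials, which are contaminated. Afterwards stand the paddle back upright in its tray, draw the loaded pair out along the bench until it is well clear of the track end, ready to be lifted, and leave the rest of the bench undisturbed.

Things in the scene. Friction and masses are not known exactly. Their poses are not given: they have to be found in the camera images.
- track: Fixed level aluminium channel, 390 mm long, 102 mm wide between side guards (14 mm high, 114 mm outside), from the white decapper housing (190 mm high, face at x = -0.39 m) to an open end. Origin on the bench below the middle of the open end; x = rolling direction, out of that end. Rolling surface 90 mm up, underside 86 mm, free space below back to x = -0.2 m.
- lip (a point): Middle of the edge of the track's open end, on the rolling surface, 90 mm above the bench. Vials that pass it drop off. A pan axis 40 to 50 mm beyond it along track x, under the track's centre line, catches them.
- vial0: Amber glass vial, uncapped and empty, 28 mm in diameter, 90 mm long, 45 g, lying across the track with its own axis (body y) along the track's width. Origin on its axis at half its length, so 14 mm above the rolling surface (body x and z turn as it rolls). It stays where it is left on the level track. Absent in some starts.
- vial1: Amber glass vial, uncapped and empty, 28 mm in diameter, 90 mm long, 45 g, lying across the track with its own axis (body y) along the track's width. Origin on its axis at half its length, so 14 mm above the rolling surface (body x and z turn as it rolls). It stays where it is left on the level track. Absent in some starts.
- vial2: Amber glass vial, uncapped and empty, 28 mm in diameter, 90 mm long, 45 g, lying across the track with its own axis (body y) along the track's width. Origin on its axis at half its length, so 14 mm above the rolling surface (body x and z turn as it rolls). It stays where it is left on the level track. Absent in some starts.
- vial3: Amber glass vial, uncapped and empty, 28 mm in diameter, 90 mm long, 45 g, lying across the track with its own axis (body y) along the track's width. Origin on its axis at half its length, so 14 mm above the rolling surface (body x and z turn as it rolls). It stays where it is left on the level track. Absent in some starts.
- vial4: Amber glass vial, uncapped and empty, 28 mm in diameter, 90 mm long, 45 g, lying across the track with its own axis (body y) along the track's width. Origin on its axis at half its length, so 14 mm above the rolling surface (body x and z turn as it rolls). It stays where it is left on the level track. Absent in some starts.
- outer_pan: Larger stainless pan, 240 g: round, open, rim diameter 184 mm, foot 170 mm, 58 mm high, 4 mm wall, 5 mm floor. Origin at the middle of its underside, z up; straight bar handle along +x from the rim to 190 mm from the axis, 14 mm wide, 12 mm high, centred 48 mm above the underside.
- outer_grip (a point): Point on the middle line of the larger pan's handle, 135 mm from the pan's axis, 48 mm above its underside.
- inner_pan: Smaller stainless pan, 160 g: rim diameter 156 mm, foot 144 mm, 72 mm high, 4 mm wall, 5 mm floor. Origin at the middle of its underside, z up; bar handle along +x to 180 mm from the axis, 14 mm wide, 12 mm high, centred 64 mm up. Home in the larger pan it stands on that pan's floor, rim 77 mm above the bench: the pair can slide under the track end, but the pan cannot be lowered in there.
- inner_grip (a point): Point on the middle line of the smaller pan's handle, 130 mm from the pan's axis, 64 mm above its underside.
- paddle: Push paddle standing upright, 110 g: white plastic blade 18 mm thick (x), 76 mm wide (y), 42 mm high, with a black square handle 20 x 20 mm upright in its middle, from 42 to 102 mm above the blade's lower face. Origin at the middle of the blade's lower face, z up; either broad face can push.
- tray: Shallow grey open tray for the paddle, fixed on the bench: 64 mm (x) by 110 mm (y) outside, 4 mm walls, 22 mm high, floor 4 mm thick. Origin at the middle of its underside. The paddle stands in it with its blade's width along the tray's y.
- wash: White wash bottle, 66 mm in diameter, 150 mm high; bystander. Origin at the middle of its underside.
- beaker: Glass beaker, 68 mm in diameter, 85 mm high; bystander. Origin at the middle of its underside.
- rack: Blue vial rack 90 x 160 mm, 54 mm high; bystander. Origin at the middle of its underside.
- capbox: Open cardboard box of caps 90 x 110 mm, 40 mm high; bystander. Origin at the middle of its underside.
- spatula: Spatula, 160 mm long, lying on the bench; bystander. Origin at the middle of its underside.

How it is judged:
On the way, in this order (a step that is already met when the one before it is completed fails the run):
1. the smaller pan sits fully home in the larger one, its handle turned well clear, before any vial is rolled in (z of inner_pan in the frame of outer_pan between 0 and 0.01 m and horizontal distance between inner_pan and outer_pan below 0.016 m and angle between inner_pan's own z axis and vertical below 0.08 rad and horizontal distance between inner_grip and outer_grip above 0.13 m), for 0.3 s.
2. every vial lies in the inner pan (horizontal distance between each of vial0, vial1, vial2, vial3, vial4 and inner_pan below 0.068 m and z of vial0 in the frame of inner_pan between 0 and 0.08 m and z of vial1 in the frame of inner_pan between 0 and 0.08 m and z of vial2 in the frame of inner_pan between 0 and 0.08 m and z of vial3 in the frame of inner_pan between 0 and 0.08 m and z of vial4 in the frame of inner_pan between 0 and 0.08 m), for 0.3 s.
At the end, for the whole second after the job is handed in: Every vial lies in the inner pan; inner pan home in the outer (axes within 16 mm, level), handle grips over 130 mm apart; outer pan flat on the bench, axis over 105 mm beyond the track end; paddle upright on its tray's floor, within 30 mm of its middle; all at rest (all of step 1 and all of step 2 and angle between outer_pan's own z axis and vertical below 0.08 rad and height (world z) of outer_pan below 0.008 m and x of outer_pan in the frame of track above 0.105 m and angle between paddle's own z axis and vertical below 0.12 rad and z of paddle in the frame of tray below 0.012 m and horizontal distance between paddle and tray below 0.03 m and linear speed of each of paddle, inner_pan below 0.03 m/s); the robot touches nothing.
It fails at once if a vial is touched by the gripper or the arm (contact force between any of the fingers, the arm and vial0 above 0.5 N or contact force between any of the fingers, the arm and vial1 above 0.5 N or contact force between any of the fingers, the arm and vial2 above 0.5 N or contact force between any of the fingers, the arm and vial3 above 0.5 N or contact force between any of the fingers, the arm and vial4 above 0.5 N).
It fails at once if a vial is rolled along the track faster than 0.25 m/s ((linear speed of vial0 above 0.25 m/s and height (world z) of vial0 above 0.1 m) or (linear speed of vial1 above 0.25 m/s and height (world z) of vial1 above 0.1 m) or (linear speed of vial2 above 0.25 m/s and height (world z) of vial2 above 0.1 m) or (linear speed of vial3 above 0.25 m/s and height (world z) of vial3 above 0.1 m) or (linear speed of vial4 above 0.25 m/s and height (world z) of vial4 above 0.1 m)).
It fails at once if something else on the bench is pushed more than 40 mm out of its place (distance of any of wash, beaker, rack, capbox, spatula from where it was at the start of the episode above 0.04 m).
Of vial0, vial1, vial2, vial3, vial4 only 3 to 5 are there at a start; the rules pass over those that are not, and their reading is None.
At some moment in a run one of inner_pan, outer_pan may be knocked a few centimetres aside while the robot is not near it.
Once in a run the grip may slacken for a moment while it holds something.
It also fails if it takes over 208 s, if anything falls off the work surface, if the arm or the gripper's body presses on something with over 40 N, if the wrist force passes 120 N, or if a joint passes its speed limit or range.

## Working session

There is one attempt and no reset: what is moved stays moved. The work goes in short steps, Python scripts to look and compute and a shell command to move; the robot and the scene stay as the last step left them, time stands still between calls to the robot, and variables do not carry over. Pictures are saved under pics/ and viewed, at most 14 in all, crops included, and the job is handed in when it is done.

```bash
mkdir -p pics; python3 - <<'E'
from workcell import bot
import cv2,numpy as np
s=bot.observe();print({k:np.round(v,3).tolist() for k,v in s.items()},bot.tip_reach)
for n in("top","side"):
    p=bot.grab_frame(n);cv2.imwrite(f"pics/{n}0.png",p["img"][:,:,::-1])
    print(n,np.round(p["intrinsics"],1).tolist(),np.round(p["R"],3).tolist(),np.round(p["t"],3).tolist())
    for q in "track lip outer_pan outer_grip inner_pan inner_grip paddle tray vial0 wash beaker rack capbox spatula".split():
        r=bot.spot_point(q,p);print(q,[(np.round(d["xyz"],3).tolist(),round(d["conf"],2)) for d in r][:6])
E
```

```text
{'clock': 0.0, 'qpos': [-1.248, 0.522, -0.036, 1.6, 0.021, 1.021, -0.113], 'qd': [-0.001, -0.0, -0.001, -0.001, -0.001, 0.0, 0.001], 'joint_efforts': [0.0, -92.711, 1.98, -36.993, 0.018, 0.008, 0.0], 'position': [0.239, 0.577, 0.303], 'tool_rot': [-3.141, 0.0, 2.749], 'force': [0.176, -0.634, -0.248], 'moment': [0.07, -0.017, 0.017], 'finger_force': 0.0, 'grip_width': 0.085} 0.0726
top [[411.6, 0.0, 284.0], [0.0, 411.6, 209.0], [0.0, 0.0, 1.0]] [[-0.016, -1.0, 0.001], [-0.986, 0.015, -0.169], [0.169, -0.003, -0.986]] [-0.013, 0.523, 1.04]
track [([0.545, 0.011, -0.006], 0.93)]
lip [([0.547, 0.01, 0.087], 0.85)]
outer_pan [([0.539, -0.204, -0.001], 0.82)]
outer_grip [([0.423, -0.135, 0.046], 0.84)]
inner_pan [([0.557, -0.405, 0.0], 0.67), ([0.554, 0.181, 0.104], 0.67)]
inner_grip [([0.432, -0.376, 0.066], 0.87), ([0.547, 0.012, -0.004], 0.26)]
paddle [([0.396, 0.205, -0.001], 0.66)]
tray [([0.392, 0.211, 0.003], 0.96), ([0.549, 0.178, 0.108], 0.67)]
vial0 [([0.548, 0.179, 0.105], 0.97), ([0.546, 0.066, 0.103], 0.88), ([0.557, 0.289, 0.101], 0.78), ([0.561, 0.238, 0.103], 0.61)]
wash [
[... 544 characters left out ...]
422, -0.134, 0.044], 0.75), ([0.391, 0.208, 0.002], 0.33)]
inner_pan [([0.56, -0.411, -0.001], 0.59), ([0.753, 0.049, 0.001], 0.22)]
inner_grip [([0.433, -0.375, 0.067], 0.61)]
paddle [([0.396, 0.209, 0.002], 0.83), ([0.753, 0.048, -0.002], 0.29)]
tray [([0.395, 0.205, 0.001], 0.89)]
vial0 [([0.561, 0.245, 0.102], 0.89), ([0.558, 0.292, 0.108], 0.76), ([0.553, 0.176, 0.106], 0.69), ([0.542, 0.066, 0.102], 0.64)]
wash [([0.714, -0.328, 0.0], 0.72)]
beaker [([0.726, -0.081, -0.004], 0.9), ([0.549, 0.012, 0.089], 0.38)]
rack [([0.752, 0.049, -0.001], 0.91)]
capbox [([0.73, 0.275, -0.001], 0.91), ([0.547, 0.012, 0.092], 0.21)]
spatula [([0.302, 0.403, -0.004], 0.82), ([0.542, 0.068, 0.1], 0.27)]
```

View pics/top0.png

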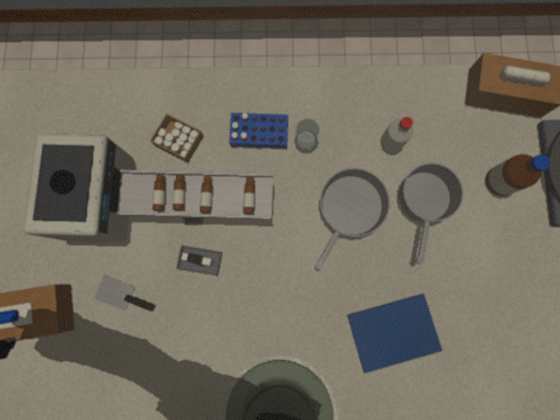

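View pics/side0.png

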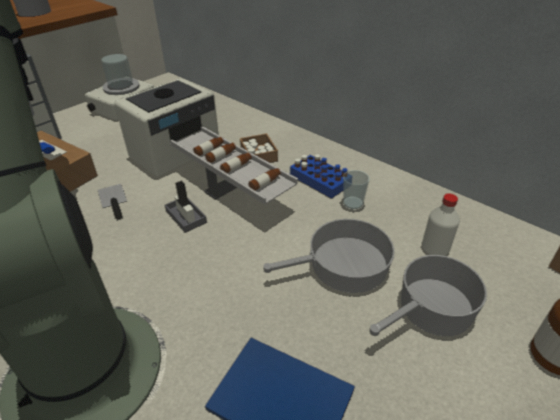

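The pictures show four vials on the track, at columns 159, 179, 206 and 249 near row 193 of the top view. The paddle stands in its tray at (197,260). The outer pan is at (353,205) and the inner pan at (430,193), both with their handles towards the robot.

```bash
cat > h.py <<'E'
from workcell import bot
import numpy as np, cv2, math
from scipy.spatial.transform import Rotation as Ro
def plan(*wps, step=40):
    """wps: (x,y,z,yaw_deg or None) TCP; tool down. prints tool shift totals and rows needed"""
    s=bot.observe(); p=np.array(s["position"]); R=Ro.from_euler("xyz",s["tool_rot"])
    for w in wps:
        d=R.inv().apply(np.array(w[:3])-p)*1000; n=max(1,math.ceil(np.linalg.norm(d)/step))
        print("move",n,"x",np.round(d/n,1).tolist(),end="  ")
        p=np.array(w[:3])
        if w[3] is not None:
            T=Ro.from_euler("xyz",[math.pi,0,math.radians(w[3])]); v=(R.inv()*T).as_rotvec()
            m=max(1,math.ceil(np.abs(v).max()/0.145)); print("turn",m,"x",np.round(v/m,4).tolist(),end="")
            R=T
        print()
def spots(names,cams=("top","side"),save=None,n=2):
    out={}
    for c in cams:
        s=bot.observe(); f=bot.grab_frame(c)
        if save: cv2.imwrite(f"pics/{save}_{c}.png",f["img"][:,:,::-1])
        for q in names.split():
            r=bot.spot_point(q,f); out.setdefault(q,[]).append([(np.round(d["xyz"],3).tolist(),round(d["conf"],2)) for d in r[:n]])
    for q in out: print(q,*out[q])
E
python3 - <<'E'
from h import *
plan((.45,.15,.303,49),(.4325,-.3755,.22,-14.5),(.4325,-.3755,.118,None))
E
```

```text
move 12 x [-29.9, -26.2, 0.1]  turn 14 x [-0.0, 0.0, 0.1353]
move 14 x [-29.1, 23.7, 5.9]  turn 8 x [-0.0, -0.0, 0.1385]
move 3 x [0.0, -0.0, 34.0]
```

```bash

python3 -m jog '[[[-30,-26,0,0,0,0,1],[-30,-26,0,0,0,0,1],[-30,-26,0,0,0,0,1],[-30,-26,0,0,0,0,1],[-30,-26,0,0,0,0,1]]]' 100 >/dev/null
python3 -m jog '[[[-30,-26,0,0,0,0,1],[-30,-26,0,0,0,0,1],[-30,-26,0,0,0,0,1],[-30,-26,0,0,0,0,1],[-30,-26,0,0,0,0,1]]]' >/dev/null
python3 -m jog '[[[-30,-26,0,0,0,0,1],[-30,-26,0,0,0,0,1],[0,0,0,0,0,0.135,1],[0,0,0,0,0,0.135,1],[0,0,0,0,0,0.135,1]]]' >/dev/null
python3 -m jog '[[[0,0,0,0,0,0.135,1],[0,0,0,0,0,0.135,1],[0,0,0,0,0,0.135,1],[0,0,0,0,0,0.135,1],[0,0,0,0,0,0.135,1]]]' >/dev/null
python3 -m jog '[[[0,0,0,0,0,0.135,1],[0,0,0,0,0,0.135,1],[0,0,0,0,0,0.135,1],[0,0,0,0,0,0.135,1],[0,0,0,0,0,0.135,1]]]'
python3 -m jog '[[[0,0,0,0,0,0.135,1]]]'
python3 - <<'E'
from h import *
plan((.4325,-.3755,.22,-14.5),(.4325,-.3755,.118,None))
E
```

```text
clock: 4.0
position: [0.4524, 0.1514, 0.304]
tool_rot: [3.142, -0.0, 0.988]
force: [-0.0, -0.1, 0.0]
grip_width: 0.0854
finger_force: 0.0
clock: 4.1
position: [0.4524, 0.1514, 0.304]
tool_rot: [3.142, -0.0, 0.853]
force: [-0.3, -0.4, 0.4]
grip_width: 0.0857
finger_force: 0.0
move 14 x [-29.3, 23.7, 6.0]  turn 8 x [-0.0, -0.0, 0.1383]
move 3 x [0.0, -0.0, 34.0]
```

```bash

python3 -m jog '[[[-29.3,23.7,6,0,0,0,1],[-29.3,23.7,6,0,0,0,1],[-29.3,23.7,6,0,0,0,1],[-29.3,23.7,6,0,0,0,1],[-29.3,23.7,6,0,0,0,1]]]' >/dev/null
python3 -m jog '[[[-29.3,23.7,6,0,0,0,1],[-29.3,23.7,6,0,0,0,1],[-29.3,23.7,6,0,0,0,1],[-29.3,23.7,6,0,0,0,1],[-29.3,23.7,6,0,0,0,1]]]' >/dev/null
python3 -m jog '[[[-29.3,23.7,6,0,0,0,1],[-29.3,23.7,6,0,0,0,1],[-29.3,23.7,6,0,0,0,1],[-29.3,23.7,6,0,0,0,1],[0,0,0,0,0,0.138,1]]]' >/dev/null
python3 -m jog '[[[0,0,0,0,0,0.138,1],[0,0,0,0,0,0.138,1],[0,0,0,0,0,0.138,1],[0,0,0,0,0,0.138,1],[0,0,0,0,0,0.138,1]]]' >/dev/null
python3 -m jog '[[[0,0,0,0,0,0.138,1],[0,0,0,0,0,0.138,1],[0,0,0,0,0,0,1]]]'
python3 - <<'E'
from h import *
spots("inner_pan inner_grip outer_pan outer_grip",cams=("wrist","top","side"))
plan((.4325,-.3755,.118,-14.5))
print(np.round(bot.observe()["qpos"],2))
E
```

```text
clock: 6.4
position: [0.4358, -0.3758, 0.2197]
tool_rot: [3.141, 0.0, -0.247]
force: [-0.5, -0.0, 0.1]
grip_width: 0.0856
finger_force: 0.0
inner_pan [([0.561, -0.407, -0.001], 0.62)] [([0.559, -0.406, -0.001], 0.85), ([0.546, 0.011, -0.005], 0.34)] [([0.559, -0.412, 0.002], 0.8)]
inner_grip [([0.431, -0.376, 0.069], 0.82)] [([0.543, 0.065, 0.106], 0.32)] [([0.433, -0.376, 0.064], 0.86)]
outer_pan [([0.538, -0.206, -0.001], 0.83)] [([0.537, -0.202, 0.005], 0.64)] [([0.54, -0.206, 0.001], 0.58), ([0.557, -0.414, 0.002], 0.31)]
outer_grip [([0.418, -0.134, 0.051], 0.85)] [([0.745, 0.049, -0.001], 0.25)] [([0.423, -0.134, 0.046], 0.66)]
move 3 x [-1.0, 0.1, 34.0]  turn 1 x [0.0, 0.0, 0.0079]
[ 0.09  0.69  0.78  1.84 -0.62  0.88 -0.64]
```

```bash

python3 -m jog '[[[-1,0,34,0,0,0,1],[-1,0,34,0,0,0,1],[-1,0,34,0,0,0,1],[0,0,0,0,0,0,0],[0,0,0,0,0,0,0]]]' 110
python3 -m jog '[[[0,0,0,0,0,0,0],[0,0,0,0,0,0,0],[0,0,0,0,0,0,0],[0,0,0,0,0,0,0],[0,0,-10,0,0,0,0]]]' 
python3 -m jog '[[[0,0,-20,0,0,0,0],[0,0,-25,0,0,0,0],[0,0,-25,0,0,0,0],[0,0,-15,0,0,0,0],[0,0,0,0,0,0,0]]]' 
python3 - <<'E'
from h import *
spots("inner_pan inner_grip",save="lift",cams=("side","wrist"),n=1)
E
```

```text
clock: 7.65
position: [0.4325, -0.3757, 0.1186]
tool_rot: [3.141, 0.0, -0.246]
force: [-0.4, -0.0, 0.5]
grip_width: 0.059
finger_force: 0.0
clock: 8.15
position: [0.4324, -0.3749, 0.1278]
tool_rot: [-3.141, 0.001, -0.245]
force: [-0.2, 0.4, -1.5]
grip_width: 0.0117
finger_force: 107.5
clock: 8.65
position: [0.4332, -0.3756, 0.2147]
tool_rot: [3.141, -0.003, -0.245]
force: [0.3, -0.3, -2.6]
grip_width: 0.0115
finger_force: 107.6
inner_pan [([0.557, -0.413, 0.092], 0.84)] [([0.556, -0.407, 0.09], 0.81)]
inner_grip [([0.438, -0.374, 0.158], 0.71)] [([0.432, -0.373, 0.158], 0.78)]
```

View pics/lift_side.png

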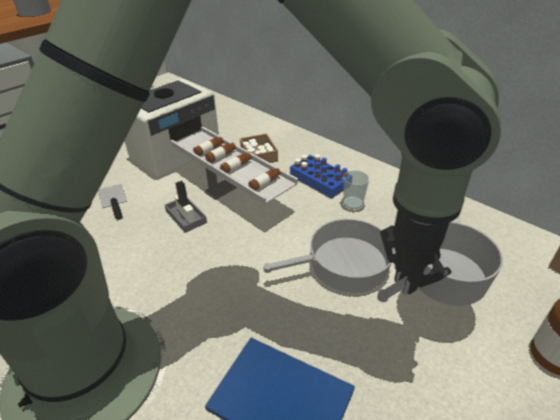

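The inner pan hangs level in the gripper (grip at about pixel (415,265)) and is clear of the outer pan. Next I turn it about 84° and move it over the outer pan.

```bash

python3 -m jog '[[[0,0,0,0,0,-0.12,0],[0,0,0,0,0,-0.147,0],[0,0,0,0,0,-0.147,0],[0,0,0,0,0,-0.147,0],[0,0,0,0,0,-0.147,0]]]' >/dev/null
python3 -m jog '[[[0,0,0,0,0,-0.147,0],[0,0,0,0,0,-0.147,0],[0,0,0,0,0,-0.147,0],[0,0,0,0,0,-0.147,0],[0,0,0,0,0,-0.147,0]]]' >/dev/null
python3 -m jog '[[[0,0,0,0,0,-0.02,0],[0,0,0,0,0,0,0],[0,0,0,0,0,0,0]]]'
python3 - <<'E'
from h import *
spots("inner_pan outer_pan outer_grip",cams=("top","side","wrist"),n=1)
plan((.4923,-.3241,.2147,70))
E
```

```text
clock: 10.25
position: [0.4326, -0.3753, 0.2127]
tool_rot: [-3.141, 0.0, 1.214]
force: [0.3, 0.3, -1.5]
grip_width: 0.0114
finger_force: 107.6
inner_pan [([0.48, -0.254, 0.094], 0.79)] [([0.48, -0.261, 0.093], 0.92)] [([0.477, -0.255, 0.092], 0.78)]
outer_pan [([0.538, -0.206, 0.003], 0.77)] [] []
outer_grip [([0.423, -0.134, 0.047], 0.72)] [([0.425, -0.132, 0.045], 0.73)] []
move 2 x [34.3, 19.1, -0.9]  turn 1 x [0.0, 0.0, -0.0042]
```

```bash

python3 -m jog '[[[17,9.5,0,0,0,0,0],[20,11,0,0,0,0,0],[20,11,0,0,0,0,0],[11.5,6.5,0,0,0,0,0],[0,0,0,0,0,0,0]]]' 
python3 - <<'E'
from h import *
spots("inner_pan outer_pan outer_grip",cams=("top","side"),n=1)
E
python3 -m jog '[[[0,0,15,0,0,0,0],[0,0,15,0,0,0,0],[0,0,15,0,0,0,0],[0,0,15,0,0,0,0],[0,0,0,0,0,0,0]]]'
```

```text
clock: 11.35
position: [0.4933, -0.3227, 0.2127]
tool_rot: [3.142, -0.0, 1.22]
force: [-0.2, -0.2, -1.5]
grip_width: 0.0118
finger_force: 107.6
inner_pan [([0.533, -0.203, 0.092], 0.57)] [([0.536, -0.207, 0.094], 0.73)]
outer_pan [([0.553, 0.177, 0.106], 0.63)] [([0.539, -0.207, 0.0], 0.93)]
outer_grip [] [([0.425, -0.134, 0.047], 0.74)]
clock: 12.25
position: [0.491, -0.3236, 0.1503]
tool_rot: [-3.138, -0.0, 1.218]
force: [0.5, 0.0, -1.9]
grip_width: 0.012
finger_force: 108.8
```

```bash

python3 -m jog '[[[0,0,10,0,0,0,0],[0,0,8,0,0,0,0],[0,0,4,0,0,0,0],[0,0,2,0,0,0,0],[0,0,0,0,0,0,0]]]'
python3 -m jog '[[[0,0,2,0,0,0,0],[0,0,2,0,0,0,0],[0,0,0,0,0,0,0]]]'
python3 - <<'E'
from h import *
spots("inner_pan outer_pan outer_grip inner_grip",cams=("side",),n=1,save="low")
E
```

```text
clock: 12.75
position: [0.492, -0.3241, 0.1288]
tool_rot: [-3.142, 0.0, 1.218]
force: [0.1, 0.2, -1.6]
grip_width: 0.0116
finger_force: 108.8
clock: 13.05
position: [0.492, -0.3242, 0.1249]
tool_rot: [3.141, 0.0, 1.218]
force: [0.5, 0.4, -0.1]
grip_width: 0.0118
finger_force: 108.9
inner_pan [([0.537, -0.206, 0.003], 0.88)]
outer_pan [([0.536, -0.207, -0.001], 0.65)]
outer_grip [([0.421, -0.134, 0.046], 0.69)]
inner_grip [([0.492, -0.326, 0.068], 0.72)]
```

View pics/low_side.png

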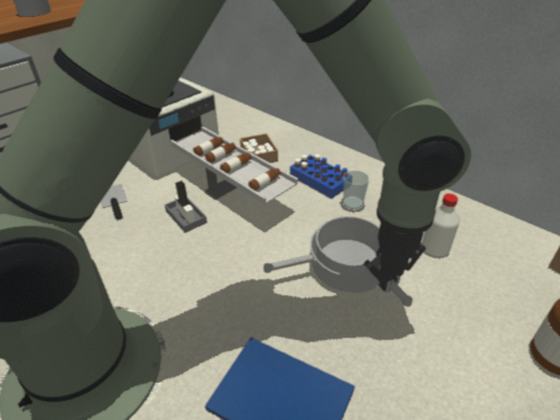

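The inner pan is seated in the outer one, with its handle at (400,290) and the outer handle at (270,267). I release it and go to the outer handle.

```bash

python3 -m jog '[[[0,0,0,0,0,0,1],[0,0,0,0,0,0,1],[0,0,0,0,0,0,1],[0,0,0,0,0,0,1],[0,0,-20,0,0,0,1]]]'
python3 -m jog '[[[0,0,-30,0,0,0,1],[0,0,-35,0,0,0,1],[0,0,0,0,0,-0.145,1],[0,0,0,0,0,-0.145,1],[0,0,0,0,0,-0.145,1]]]' >/dev/null
python3 -m jog '[[[0,0,0,0,0,-0.145,1],[0,0,0,0,0,-0.145,1],[0,0,0,0,0,-0.145,1],[0,0,0,0,0,-0.145,1],[0,0,0,0,0,-0.145,1]]]' >/dev/null
python3 -m jog '[[[0,0,0,0,0,-0.145,1],[0,0,0,0,0,-0.07,1],[0,0,0,0,0,0,1]]]'
python3 - <<'E'
from h import *
spots("inner_pan outer_pan outer_grip inner_grip lip",cams=("top","side","wrist"),n=1)
plan((.4096,-.1285,.2,149),(.4096,-.1285,.103,None))
f=bot.grab_frame("top"); r=bot.trace("track",f)
m=r[0]["region"]; v,u=np.nonzero(m); print(r[0]["conf"],m.sum(),u.min(),u.max())
K,R,t=f["intrinsics"],np.array(f["R"]),np.array(f["t"])
def ray(u,v,z):
    d=R.T@np.linalg.solve(K,[u,v,1]);c=-R.T@t;return c+d*(z-c[2])/d[2]
# top and bottom edges per column
E=[(c,np.nonzero(m[:,c])[0].min(),np.nonzero(m[:,c])[0].max()) for c in range(u.min()+10,u.max()-8)]
E=np.array(E)
for k in(1,2):
    P=np.array([ray(a[0],a[k],.1) for a in E]); q=np.polyfit(P[:,1],P[:,0],1);res=P[:,0]-np.polyval(q,P[:,1]);g=np.abs(res)<.006;print(np.polyfit(P[g,1],P[g,0],1),res.std())
E
```

```text
clock: 13.8
position: [0.4912, -0.3235, 0.1433]
tool_rot: [-3.138, -0.0, 1.218]
force: [0.1, -0.0, 1.1]
grip_width: 0.0823
finger_force: 0.0
clock: 15.1
position: [0.4918, -0.3243, 0.2099]
tool_rot: [3.141, -0.0, 2.593]
force: [0.0, -0.5, 0.2]
grip_width: 0.0854
finger_force: 0.0
inner_pan [([0.537, -0.2, 0.005], 0.81)] [([0.533, -0.208, 0.002], 0.86)] [([0.538, -0.204, 0.005], 0.92)]
outer_pan [([0.296, 0.4, 0.0], 0.37)] [([0.54, -0.207, -0.002], 0.61)] []
outer_grip [] [([0.425, -0.133, 0.045], 0.7)] []
inner_grip [([0.491, -0.328, 0.069], 0.67)] [([0.492, -0.324, 0.07], 0.94)] [([0.491, -0.327, 0.072], 0.77)]
lip [([0.547, 0.009, 0.087], 0.67)] [([0.396, 0.21, 0.002], 0.7)] []
move 6 x [28.7, 20.6, 1.7]  turn 1 x [0.0, -0.0, -0.0079]
move 3 x [0.0, -0.0, 32.3]  
0.89 15410 24 273
[0.26288166 0.56741438] 0.020403736854038283
[-0.11258764  0.50837882] 0.017362962435949
```

```bash

python3 -m jog '[[[28.7,20.6,1.7,0,0,0,1],[28.7,20.6,1.7,0,0,0,1],[28.7,20.6,1.7,0,0,0,1],[28.7,20.6,1.7,0,0,0,1],[28.7,20.6,1.7,0,0,0,1]]]' >/dev/null
python3 -m jog '[[[28.7,20.6,1.7,0,0,0,1],[0,0,0,0,0,0,1],[0,0,0,0,0,0,1]]]'
python3 - <<'E'
from h import *
spots("outer_pan outer_grip inner_pan",cams=("wrist","side"),n=1)
plan((.4096,-.1285,.103,149))
f=bot.grab_frame("top"); r=bot.trace("track",f)
m=r[0]["region"]
K,R,t=f["intrinsics"],np.array(f["R"]),np.array(f["t"])
def ray(u,v,z):
    d=R.T@np.linalg.solve(K,[u,v,1]);c=-R.T@t;return c+d*(z-c[2])/d[2]
E=np.array([(c,np.nonzero(m[:,c])[0].min(),np.nonzero(m[:,c])[0].max()) for c in range(128,264)])
for k in(1,2):
    P=np.array([ray(a[0],a[k],.104) for a in E]); q=np.polyfit(P[:,1],P[:,0],1);res=P[:,0]-np.polyval(q,P[:,1]);print(q,res.std())
E
```

```text
clock: 16.9
position: [0.4098, -0.1285, 0.2]
tool_rot: [3.141, 0.001, 2.594]
force: [0.8, 0.2, 1.1]
grip_width: 0.0854
finger_force: 0.0
outer_pan [] [([0.536, -0.207, -0.0], 0.74)]
outer_grip [([0.416, -0.135, 0.049], 0.82)] [([0.424, -0.131, 0.046], 0.7)]
inner_pan [([0.539, -0.202, 0.002], 0.59)] [([0.54, -0.211, 0.002], 0.69)]
move 3 x [0.1, 0.2, 32.2]  turn 1 x [-0.0001, -0.0001, -0.0085]
[0.07311498 0.59681388] 0.007416765778262928
[0.03982825 0.48568493] 0.006226770162194512
```

```bash

python3 -m jog '[[[0,0,32,0,0,0,1],[0,0,32,0,0,0,1],[0,0,32,0,0,0,1],[0,0,0,0,0,0,0],[0,0,0,0,0,0,0]]]' 60
python3 -m jog '[[[0,0,0,0,0,0,0],[0,0,0,0,0,0,0],[0,0,0,0,0,0,0],[0,0,0,0,0,0,0],[0,0,0,0,0,0,0]]]' 
python3 - <<'E'
from h import *
spots("outer_pan outer_grip inner_pan",cams=("top","side","wrist"),n=1)
p=bot.observe()["position"]; plan((p[0]+.007,p[1]+.170,p[2],None),step=15)
E
```

```text
clock: 17.9
position: [0.4094, -0.1289, 0.104]
tool_rot: [-3.141, -0.001, 2.593]
force: [0.6, 0.0, -0.3]
grip_width: 0.0589
finger_force: 0.0
clock: 18.4
position: [0.4099, -0.1288, 0.1044]
tool_rot: [3.141, 0.001, 2.593]
force: [-0.7, 0.8, 9.1]
grip_width: 0.0129
finger_force: 60.1
outer_pan [([0.56, 0.289, 0.1], 0.31)] [([0.539, -0.208, 0.002], 0.84)] []
outer_grip [([0.547, 0.01, -0.008], 0.52)] [([0.424, -0.133, 0.046], 0.63)] [([0.416, -0.134, 0.049], 0.81)]
inner_pan [([0.535, -0.202, 0.007], 0.55)] [([0.536, -0.209, 0.007], 0.92)] []
move 12 x [6.9, 12.4, -0.0]
```

```bash

python3 -m jog '[[[4,7,0,0,0,0,0],[7,12.4,0,0,0,0,0],[7,12.4,0,0,0,0,0],[7,12.4,0,0,0,0,0],[7,12.4,0,0,0,0,0]]]' 
python3 -m jog '[[[7,12.4,0,0,0,0,0],[7,12.4,0,0,0,0,0],[7,12.4,0,0,0,0,0],[7,12.4,0,0,0,0,0],[7,12.4,0,0,0,0,0]]]' 
python3 -m jog '[[[7,12.4,0,0,0,0,0],[7,12.4,0,0,0,0,0],[2,5.4,0,0,0,0,0],[0,0,0,0,0,0,0],[0,0,0,0,0,0,0]]]'
python3 - <<'E'
from h import *
spots("outer_pan inner_pan outer_grip inner_grip lip",cams=("top","side"),n=1,save="slid")
E
```

```text
clock: 19.5
position: [0.4123, -0.0639, 0.1044]
tool_rot: [3.141, 0.002, 2.591]
force: [0.5, -5.0, 5.7]
grip_width: 0.013
finger_force: 59.7
clock: 20.0
position: [0.4147, 0.0073, 0.1043]
tool_rot: [3.141, 0.001, 2.591]
force: [0.9, -5.5, 4.8]
grip_width: 0.0125
finger_force: 59.8
clock: 20.5
position: [0.4166, 0.0419, 0.1043]
tool_rot: [3.141, 0.001, 2.593]
force: [-2.2, 2.9, 11.6]
grip_width: 0.0125
finger_force: 60.4
outer_pan [] [([0.543, -0.035, -0.001], 0.69)]
inner_pan [([0.543, -0.03, 0.005], 0.84)] [([0.543, -0.036, 0.006], 0.73)]
outer_grip [([0.729, -0.079, -0.002], 0.41)] [([0.431, 0.037, 0.047], 0.97)]
inner_grip [([0.494, -0.157, 0.07], 0.86)] [([0.5, -0.154, 0.071], 0.74)]
lip [([0.546, 0.008, 0.087], 0.72)] [([0.549, 0.01, 0.092], 0.9)]
```

View pics/slid_side.png

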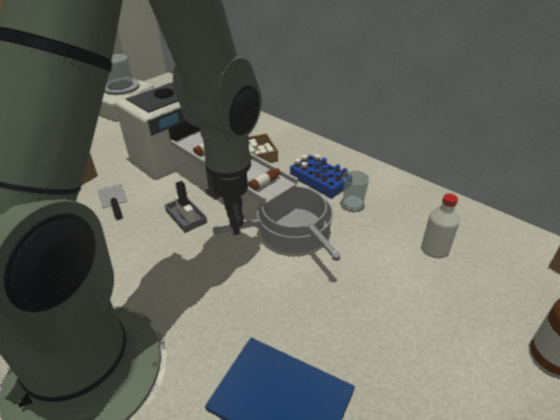

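The pair stands under the track end: inner rim centre near (295,205) and inner handle at (335,255), about 44 mm past the lip. I let go and go to the paddle.

```bash

python3 -m jog '[[[0,0,0,0,0,0,1],[0,0,0,0,0,0,1],[0,0,0,0,0,0,1],[0,0,0,0,0,0,1],[0,0,-20,0,0,0,1]]]'
python3 -m jog '[[[0,0,-30,0,0,0,1],[0,0,-40,0,0,0,1],[0,0,-40,0,0,0,1],[0,0,-20,0,0,0,1],[0,0,0,0,0,0,1]]]'
python3 - <<'E'
from h import *
plan((.396,.207,.25,80))
E
```

```text
clock: 21.6
position: [0.4156, 0.0413, 0.1226]
tool_rot: [-3.139, -0.002, 2.593]
force: [-0.3, -1.1, 0.4]
grip_width: 0.0835
finger_force: 0.0
clock: 22.1
position: [0.4173, 0.0416, 0.2561]
tool_rot: [3.138, 0.003, 2.593]
force: [0.6, 0.9, 0.3]
grip_width: 0.0856
finger_force: 0.0
move 5 x [20.9, 26.0, 1.3]  turn 9 x [0.0005, 0.0001, 0.1329]
```

```bash

python3 -m jog '[[[20.9,26,0,0,0,0,1],[20.9,26,0,0,0,0,1],[20.9,26,0,0,0,0,1],[20.9,26,0,0,0,0,1],[20.9,26,0,0,0,0,1]]]' >/dev/null
python3 -m jog '[[[0,0,0,0,0,0.133,1],[0,0,0,0,0,0.133,1],[0,0,0,0,0,0.133,1],[0,0,0,0,0,0.133,1],[0,0,0,0,0,0.133,1]]]' >/dev/null
python3 -m jog '[[[0,0,0,0,0,0.133,1],[0,0,0,0,0,0.133,1],[0,0,0,0,0,0.133,1],[0,0,0,0,0,0.133,1],[0,0,0,0,0,0,1]]]'
cat >> h.py <<'E'
def cam(name):
    s=bot.observe(); f=bot.grab_frame(name); K=np.array(f["intrinsics"])
    if name=="wrist":
        T=np.eye(4);T[:3,:3]=Ro.from_euler("xyz",s["tool_rot"]).as_matrix();T[:3,3]=s["position"]
        W=T@np.array(f["tool_from_camera"])
    else:
        W=np.eye(4);R=np.array(f["R"]);W[:3,:3]=R.T;W[:3,3]=-R.T@np.array(f["t"])
    return f,K,W
def topix(K,W,X):
    c=np.linalg.inv(W)@np.r_[X,1];return (K@c[:3]/c[2])[:2]
def rect(q,f,K,W,z):
    r=bot.trace(q,f)
    if not r: return None
    v,u=np.nonzero(r[0]["region"]); d=W[:3,:3]@np.linalg.solve(K,np.array([u,v,np.ones(len(u))])); c=W[:3,3]
    P=c[:2]+(d[:2]/d[2]).T*(z-c[2])
    (cx,cy),(w,h),a=cv2.minAreaRect((P*1000).astype(np.float32)); return r[0]["conf"],np.round([cx,cy,w,h,a],1)
E
python3 - <<'E'
from h import *
f,K,W=cam("wrist"); cv2.imwrite("pics/w1.png",f["img"][:,:,::-1])
for q,z in(("tray",.022),("paddle",.046)): print(q,rect(q,f,K,W,z),bot.spot_point(q,f)[:1])
f,K,W=cam("top")
for q,z in(("tray",.022),("paddle",.046)): print(q,rect(q,f,K,W,z),bot.spot_point(q,f)[:1])
E
```

```text
clock: 23.6
position: [0.3947, 0.2067, 0.2529]
tool_rot: [-3.141, 0.001, 1.393]
force: [0.9, -0.6, 0.6]
grip_width: 0.0857
finger_force: 0.0
tray (0.86, array([393.6, 209.5, 110.7,  64.6,  79.8])) [{'xyz': [0.3969, 0.2095, -0.0009], 'conf': 0.56}]
paddle (0.76, array([396.6, 212.4,  78.6,  24.7,  79.2])) [{'xyz': [0.3954, 0.2123, 0.0019], 'conf': 0.57}]
tray (0.57, array([390.7, 195.6,  98.9,  64.4,  80.7])) []
paddle (0.53, array([392.1, 198.7,  64.9,  24.1,  71. ])) [{'xyz': [0.3947, 0.2061, 0.0031], 'conf': 0.75}]
```

View pics/w1.png

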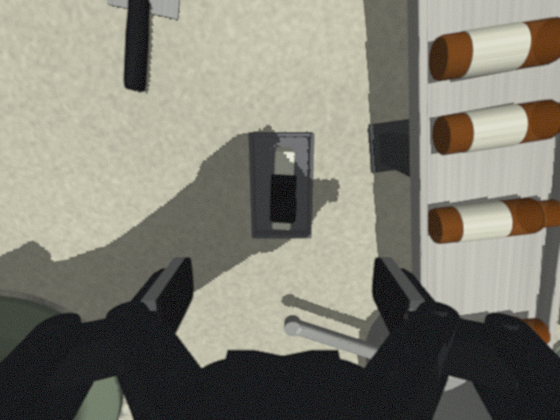

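The wrist view shows the tray at about (282,185) with the black paddle handle at (283,198), turned with the tray. I go down and grip.

```bash

python3 - <<'E'
from h import *
plan((.3955,.2095,.134,79.5))
E
python3 -m jog '[[[3,-0.5,30,0,0,0,1],[0,0,30,0,0,0,1],[0,0,30,0,0,0,1],[0,0,29,0,0,0,1],[0,0,0,0,0,0,1]]]' 60
python3 -m jog '[[[0,0,0,0,0,0,0],[0,0,0,0,0,0,0],[0,0,0,0,0,0,0],[0,0,0,0,0,0,0],[0,0,0,0,0,0,0]]]'
python3 -m jog '[[[0,0,0,0,0,0,0],[0,0,0,0,0,0,0],[0,0,0,0,0,0,0]]]' 100
python3 - <<'E'
from h import *
spots("paddle vial0",cams=("top","side"),n=5,save="grip")
E
```

```text
move 3 x [0.9, -0.0, 39.9]  turn 1 x [0.0, -0.0001, 0.0087]
clock: 24.6
position: [0.394, 0.2091, 0.1323]
tool_rot: [-3.138, 0.003, 1.396]
force: [-0.8, 0.9, 0.2]
grip_width: 0.0854
finger_force: 0.0
clock: 25.1
position: [0.3954, 0.2101, 0.1355]
tool_rot: [3.141, -0.001, 1.396]
force: [-2.5, -0.3, 13.7]
grip_width: 0.0199
finger_force: 58.0
clock: 25.4
position: [0.3954, 0.2102, 0.1356]
tool_rot: [3.141, -0.001, 1.395]
force: [-1.9, -0.6, 20.0]
grip_width: 0.0188
finger_force: 96.9
paddle [([0.395, 0.208, 0.0], 0.39), ([0.545, 0.065, 0.104], 0.31)] [([0.397, 0.209, 0.002], 0.83)]
vial0 [([0.56, 0.238, 0.104], 0.7), ([0.552, 0.18, 0.104], 0.64), ([0.546, 0.066, 0.102], 0.62), ([0.56, 0.288, 0.099], 0.57)] [([0.551, 0.174, 0.104], 0.84), ([0.559, 0.294, 0.111], 0.74), ([0.541, 0.07, 0.104], 0.56), ([0.559, 0.242, 0.104], 0.51)]
```

```bash

python3 -m jog '[[[0,0,-15,0,0,0,0],[0,0,-30,0,0,0,0],[0,0,-40,0,0,0,0],[0,0,-40,0,0,0,0],[0,0,-40,0,0,0,0]]]' >/dev/null
python3 -m jog '[[[0,0,0,0,0,-0.141,0],[0,0,0,0,0,-0.141,0],[0,0,0,0,0,-0.141,0],[0,0,0,0,0,-0.141,0],[0,0,0,0,0,-0.141,0]]]' >/dev/null
python3 -m jog '[[[0,0,0,0,0,-0.141,0],[0,0,0,0,0,-0.141,0],[0,0,0,0,0,-0.141,0],[0,0,0,0,0,-0.141,0],[0,0,0,0,0,-0.141,0]]]' >/dev/null
python3 -m jog '[[[0,0,0,0,0,-0.141,0],[0,0,0,0,0,-0.141,0],[0,0,0,0,0,0,0],[0,0,0,0,0,0,0]]]'
python3 - <<'E'
from h import *
plan((.563,.328,.3,177.1))
spots("paddle",cams=("top","side"),n=2)
s=bot.observe()
for d in ([0,0,.1316],):
    print(np.round(np.array(s["position"])+Ro.from_euler("xyz",s["tool_rot"]).apply(d),3))
E
```

```text
clock: 27.6
position: [0.3951, 0.2097, 0.2999]
tool_rot: [3.142, 0.0, 3.083]
force: [-0.2, 1.1, -0.2]
grip_width: 0.0189
finger_force: 97.7
move 6 x [-26.8, 21.3, -0.0]  turn 1 x [0.0001, 0.0001, -0.0079]
paddle [([0.395, 0.207, 0.164], 0.51)] [([0.396, 0.211, 0.165], 0.62)]
[0.395 0.21  0.168]
```

```bash

python3 -m jog '[[[-26.8,21.3,0,0,0,-0.008,0],[-26.8,21.3,0,0,0,0,0],[-26.8,21.3,0,0,0,0,0],[-26.8,21.3,0,0,0,0,0],[-26.8,21.3,0,0,0,0,0]]]' >/dev/null
python3 -m jog '[[[-26.8,21.3,0,0,0,0,0],[0,0,0,0,0,0,0],[0,0,0,0,0,0,0]]]'
python3 - <<'E'
from h import *
spots("paddle vial0 inner_pan inner_grip lip",cams=("side","wrist","top"),n=5,save="above")
E
```

```text
clock: 28.6
position: [0.5616, 0.33, 0.2989]
tool_rot: [-3.141, -0.001, 3.095]
force: [-1.4, -1.1, -1.3]
grip_width: 0.0189
finger_force: 97.9
paddle [([0.562, 0.329, 0.166], 0.89), ([0.548, -0.037, 0.0], 0.58)] [([0.559, 0.33, 0.167], 0.94)] [([0.56, 0.325, 0.163], 0.85), ([0.73, 0.278, -0.001], 0.62)]
vial0 [([0.554, 0.175, 0.107], 0.69), ([0.557, 0.292, 0.107], 0.68), ([0.544, 0.068, 0.103], 0.67)] [([0.554, 0.174, 0.108], 0.83), ([0.562, 0.242, 0.105], 0.61), ([0.56, 0.292, 0.097], 0.55)] [([0.56, 0.239, 0.105], 0.93), ([0.547, 0.067, 0.104], 0.76), ([0.562, 0.292, 0.102], 0.75), ([0.549, 0.176, 0.106], 0.74)]
inner_pan [([0.428, 0.036, 0.044], 0.69), ([0.543, -0.039, 0.006], 0.57)] [] [([0.547, 0.011, -0.006], 0.67), ([0.542, -0.032, 0.006], 0.58)]
inner_grip [([0.561, 0.244, 0.099], 0.66), ([0.5, -0.156, 0.071], 0.6), ([0.562, 0.331, 0.163], 0.35), ([0.73, 0.275, -0.0], 0.3)] [] [([0.497, -0.158, 0.07], 0.87)]
lip [([0.548, 0.01, 0.092], 0.61)] [] [([0.547, 0.008, 0.088], 0.73)]
```

View pics/above_wrist.png

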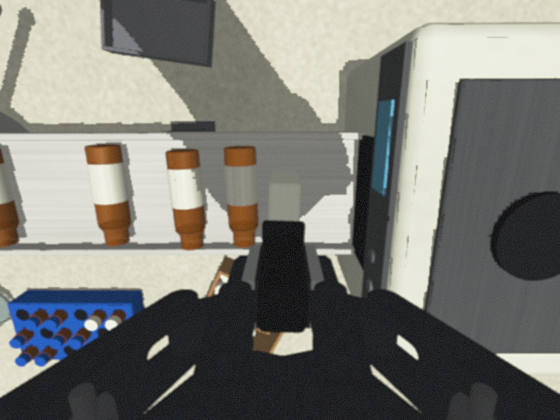

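The wrist view shows the track edges level in the image (rows 133 and 246), so the tool is square to the track. The rearmost vial, at column 240, is ahead of the blade at column 285. I lower the blade and push slowly.

```bash

python3 -m jog '[[[0,2,20,0,0,0,0],[0,0,20,0,0,0,0],[0,0,20,0,0,0,0],[0,0,12.5,0,0,0,0],[0,0,0,0,0,0,0]]]'
python3 - <<'E'
from h import *
spots("paddle vial0 inner_pan",cams=("side","wrist"),n=5)
E
python3 -m jog '[[[0,-3,0,0,0,0,0],[0,-5,0,0,0,0,0],[0,-5,0,0,0,0,0],[0,-5,0,0,0,0,0],[0,-5,0,0,0,0,0]]]'
python3 -m jog '[[[0,-6,0,0,0,0,0],[0,-6,0,0,0,0,0],[0,-6,0,0,0,0,0],[0,-6,0,0,0,0,0],[0,-6,0,0,0,0,0]]]'
python3 - <<'E'
from h import *
spots("paddle vial0 inner_pan",cams=("side","wrist"),n=5,save="push1")
E
```

```text
clock: 30.0
position: [0.5613, 0.3317, 0.2257]
tool_rot: [-3.14, -0.002, 3.096]
force: [-0.5, 0.2, -0.6]
grip_width: 0.0189
finger_force: 97.9
paddle [([0.562, 0.329, 0.091], 0.8)] [([0.563, 0.332, 0.096], 0.6)]
vial0 [([0.544, 0.068, 0.103], 0.76), ([0.551, 0.174, 0.104], 0.66), ([0.558, 0.244, 0.102], 0.65), ([0.557, 0.29, 0.106], 0.62)] [([0.554, 0.172, 0.104], 0.8), ([0.561, 0.289, 0.1], 0.62), ([0.558, 0.244, 0.104], 0.6)]
inner_pan [([0.542, -0.04, 0.005], 0.59)] []
clock: 30.9
position: [0.5608, 0.3083, 0.2272]
tool_rot: [-3.142, 0.0, 3.095]
force: [-0.7, -0.2, -1.2]
grip_width: 0.0189
finger_force: 97.9
clock: 31.4
position: [0.5593, 0.2785, 0.2272]
tool_rot: [-3.142, -0.0, 3.096]
force: [-0.3, -0.3, -0.7]
grip_width: 0.0191
finger_force: 97.8
paddle [([0.56, 0.28, 0.096], 0.96)] [([0.56, 0.279, 0.095], 0.96)]
vial0 [([0.542, 0.07, 0.1], 0.84), ([0.555, 0.176, 0.106], 0.61), ([0.559, 0.226, 0.103], 0.52)] [([0.557, 0.244, 0.1], 0.79), ([0.56, 0.216, 0.104], 0.71), ([0.556, 0.174, 0.104], 0.58), ([0.541, 0.009, -0.001], 0.16)]
inner_pan [([0.543, -0.039, 0.005], 0.97)] []
```

View pics/push1_wrist.png

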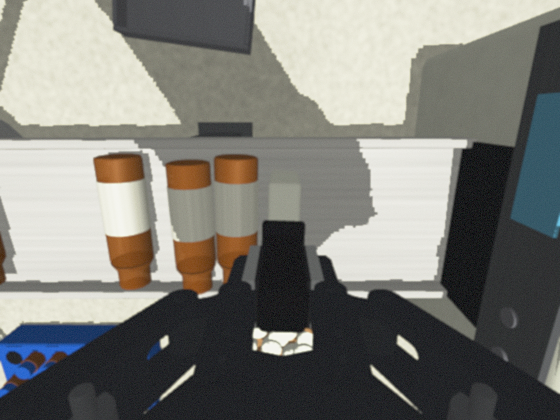

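The vials roll neatly ahead of the blade (columns 240, 190 and 122), with the blade centred in the channel. I keep pushing.

```bash

python3 -m jog '[[[0,-7,0,0,0,0,0],[0,-7,0,0,0,0,0],[0,-7,0,0,0,0,0],[0,-7,0,0,0,0,0],[0,-7,0,0,0,0,0]]]' >/dev/null
python3 -m jog '[[[0,-7,0,0,0,0,0],[0,-7,0,0,0,0,0],[0,-7,0,0,0,0,0],[0,-7,0,0,0,0,0],[0,-7,0,0,0,0,0]]]' >/dev/null
python3 -m jog '[[[0,-7,0,0,0,0,0],[0,-7,0,0,0,0,0],[0,-7,0,0,0,0,0],[0,-5,0,0,0,0,0],[0,-3,0,0,0,0,0]]]'
python3 - <<'E'
from h import *
spots("paddle vial0 inner_pan outer_pan inner_grip",cams=("side","wrist"),n=5,save="push2")
E
```

```text
clock: 33.3
position: [0.5549, 0.1795, 0.2272]
tool_rot: [-3.141, -0.0, 3.095]
force: [-0.0, -0.1, -1.8]
grip_width: 0.019
finger_force: 98.0
paddle [([0.558, 0.179, 0.092], 0.78)] [([0.554, 0.179, 0.095], 0.94), ([0.55, 0.123, 0.103], 0.68)]
vial0 [([0.547, 0.098, 0.109], 0.79), ([0.553, 0.127, 0.101], 0.69), ([0.542, 0.067, 0.105], 0.64), ([0.548, 0.155, 0.107], 0.62)] [([0.545, 0.096, 0.105], 0.95), ([0.549, 0.069, 0.105], 0.69), ([0.552, 0.149, 0.1], 0.69), ([0.554, 0.122, 0.106], 0.64)]
inner_pan [([0.546, -0.029, 0.006], 0.92), ([0.432, 0.042, 0.044], 0.29)] [([0.551, 0.149, 0.1], 0.53)]
outer_pan [([0.546, -0.035, -0.002], 0.92)] [([0.427, 0.038, 0.051], 0.67)]
inner_grip [([0.504, -0.147, 0.071], 0.67)] []
```

View pics/push2_wrist.png

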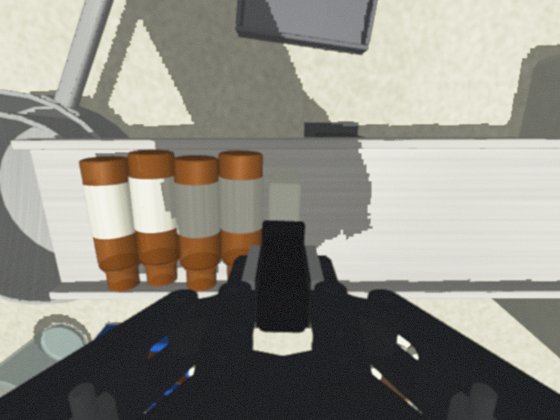

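The four vials are now packed at columns 105–240 ahead of the blade, and the pan rim shows under the lip at left. I push on and check after the first drops.

```bash

python3 -m jog '[[[0,-4,0,0,0,0,0],[0,-6,0,0,0,0,0],[0,-7,0,0,0,0,0],[0,-7,0,0,0,0,0],[0,-7,0,0,0,0,0]]]' >/dev/null
python3 -m jog '[[[0,-7,0,0,0,0,0],[0,-7,0,0,0,0,0],[0,-7,0,0,0,0,0],[0,-7,0,0,0,0,0],[0,-6,0,0,0,0,0]]]'
python3 - <<'E'
from h import *
spots("paddle vial0 inner_pan outer_pan inner_grip",cams=("side","top"),n=5,save="push3")
E
```

```text
clock: 34.9
position: [0.5519, 0.1145, 0.2272]
tool_rot: [-3.142, 0.0, 3.096]
force: [-0.5, 1.0, -0.2]
grip_width: 0.0191
finger_force: 98.1
paddle [([0.553, 0.114, 0.09], 0.87), ([0.546, 0.09, 0.109], 0.74)] []
vial0 [([0.54, 0.006, 0.1], 0.7), ([0.547, 0.063, 0.103], 0.66), ([0.546, 0.091, 0.107], 0.56), ([0.541, 0.037, 0.105], 0.52)] [([0.548, 0.057, 0.104], 0.85), ([0.541, 0.035, 0.106], 0.69), ([0.537, -0.041, 0.024], 0.6)]
inner_pan [([0.548, -0.03, 0.004], 0.63)] [([0.548, -0.024, 0.004], 0.82)]
outer_pan [([0.545, -0.033, -0.002], 0.67)] []
inner_grip [([0.506, -0.149, 0.069], 0.89), ([0.55, -0.028, 0.005], 0.55)] [([0.501, -0.147, 0.071], 0.94)]
```

View pics/push3_side.png

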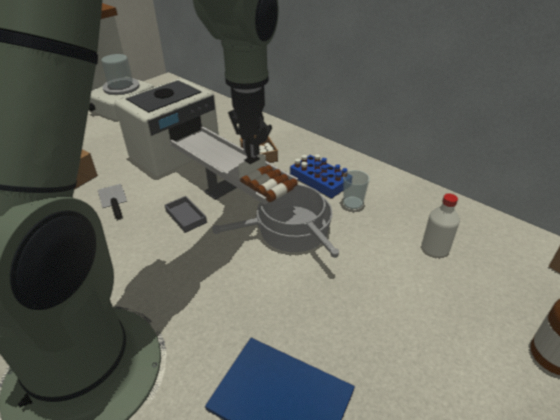

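The first vial is just leaving the lip into the pan (265,185), and three more lie behind it. I continue.

```bash

python3 -m jog '[[[0,-4,0,0,0,0,0],[0,-6,0,0,0,0,0],[0,-7,0,0,0,0,0],[0,-7,0,0,0,0,0],[0,-6,0,0,0,0,0]]]' >/dev/null
python3 -m jog '[[[0,-3,0,0,0,0,0],[0,0,0,0,0,0,0],[0,0,0,0,0,0,0],[0,-4,0,0,0,0,0],[0,-6,0,0,0,0,0]]]'
python3 -m jog '[[[0,-6,0,0,0,0,0],[0,-6,0,0,0,0,0],[0,-4,0,0,0,0,0],[0,0,0,0,0,0,0],[0,0,0,0,0,0,0]]]'
python3 - <<'E'
from h import *
spots("paddle vial0 inner_pan inner_grip",cams=("side","wrist"),n=5,save="push4")
E
```

```text
clock: 36.5
position: [0.5498, 0.0724, 0.2272]
tool_rot: [3.141, -0.0, 3.097]
force: [-0.7, -1.5, -0.3]
grip_width: 0.0188
finger_force: 98.2
clock: 37.0
position: [0.5492, 0.0563, 0.2272]
tool_rot: [3.141, 0.0, 3.096]
force: [-0.1, 0.6, -1.7]
grip_width: 0.0188
finger_force: 98.2
paddle [([0.552, 0.057, 0.09], 0.75), ([0.733, 0.275, 0.001], 0.7), ([0.753, 0.046, 0.001], 0.41)] [([0.546, 0.057, 0.094], 0.71)]
vial0 [([0.542, 0.032, 0.106], 0.93), ([0.543, -0.029, 0.025], 0.75), ([0.543, 0.01, 0.022], 0.62), ([0.536, -0.063, 0.022], 0.38)] [([0.542, 0.027, 0.099], 0.89), ([0.54, -0.033, 0.027], 0.7), ([0.544, -0.06, 0.022], 0.55)]
inner_pan [([0.548, -0.03, 0.001], 0.68), ([0.43, 0.04, 0.042], 0.16)] [([0.549, -0.026, 0.007], 0.69)]
inner_grip [([0.504, -0.147, 0.071], 0.87)] [([0.502, -0.148, 0.069], 0.88), ([0.549, 0.056, 0.096], 0.49)]
```

View pics/push4_wrist.png

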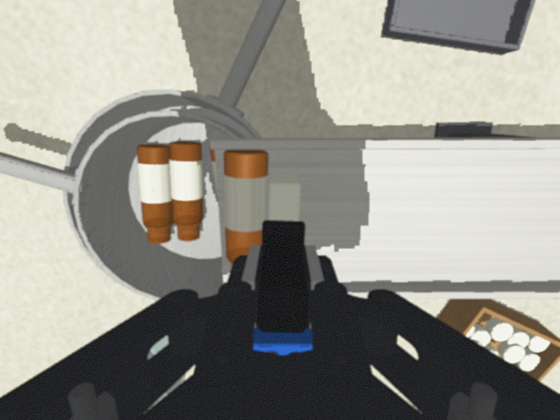

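Three vials are in the pan and the last one is at column 245, before the lip. I finish the push.

```bash

python3 -m jog '[[[0,-4,0,0,0,0,0],[0,-6,0,0,0,0,0],[0,-6,0,0,0,0,0],[0,-6,0,0,0,0,0],[0,-6,0,0,0,0,0]]]' >/dev/null
python3 -m jog '[[[0,-6,0,0,0,0,0],[0,-6,0,0,0,0,0],[0,-5,0,0,0,0,0],[0,0,0,0,0,0,0],[0,0,0,0,0,0,0]]]'
python3 -m jog '[[[0,0,0,0,0,0,0],[0,0,0,0,0,0,0],[0,0,0,0,0,0,0]]]'
python3 - <<'E'
from h import *
spots("paddle vial0 inner_pan inner_grip outer_grip",cams=("side","wrist","top"),n=5,save="push5")
plan((.549,.02,.3,None))
E
```

```text
clock: 38.5
position: [0.5471, 0.0114, 0.2272]
tool_rot: [3.141, 0.0, 3.096]
force: [0.2, 0.1, -1.5]
grip_width: 0.019
finger_force: 98.1
clock: 38.8
position: [0.5471, 0.0115, 0.2272]
tool_rot: [-3.142, -0.0, 3.096]
force: [0.3, 0.5, -0.4]
grip_width: 0.0191
finger_force: 98.1
paddle [([0.546, 0.01, 0.093], 0.97), ([0.714, -0.326, 0.0], 0.34)] [([0.547, 0.012, 0.091], 0.62)] []
vial0 [([0.725, -0.078, -0.006], 0.67), ([0.54, -0.01, 0.044], 0.62), ([0.544, 0.01, 0.025], 0.58), ([0.541, -0.034, 0.026], 0.49), ([0.537, -0.058, 0.023], 0.37)] [([0.542, -0.031, 0.024], 0.94), ([0.539, -0.015, 0.039], 0.83), ([0.543, -0.058, 0.024], 0.66)] []
inner_pan [([0.55, -0.031, 0.004], 0.96)] [([0.545, 0.013, 0.096], 0.29)] []
inner_grip [([0.505, -0.146, 0.072], 0.73)] [([0.503, -0.149, 0.07], 0.66), ([0.426, 0.036, 0.05], 0.29)] [([0.502, -0.147, 0.071], 0.75)]
outer_grip [([0.432, 0.04, 0.043], 0.69), ([0.502, -0.147, 0.069], 0.69), ([0.394, 0.207, -0.002], 0.57)] [([0.427, 0.038, 0.048], 0.7), ([0.502, -0.148, 0.07], 0.55)] []
move 2 x [-0.7, 4.4, -36.4]
```

View pics/push5_wrist.png

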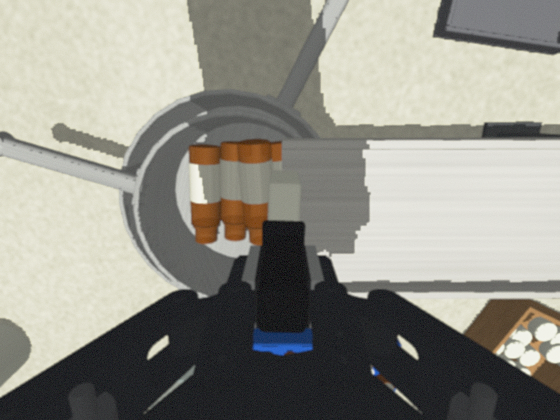

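All four vials now lie in the inner pan (columns 205–275). I take the paddle back to its tray.

```bash

python3 -m jog '[[[0,0,-20,0,0,0,0],[0,0,-30,0,0,0,0],[0,0,-23,0,0,0,0],[0,0,0,0,0,0,0]]]'
python3 - <<'E'
from h import *
plan((.395,.2098,.3,79.9))
E
```

```text
clock: 40.1
position: [0.5481, 0.0113, 0.3031]
tool_rot: [3.141, 0.004, 3.096]
force: [0.5, -0.9, -1.4]
grip_width: 0.0187
finger_force: 98.2
move 7 x [23.2, 27.3, 0.4]  turn 12 x [0.0004, 0.0002, 0.1418]
```

```bash

python3 -m jog '[[[23,27.3,0,0,0,0,0],[23,27.3,0,0,0,0,0],[23,27.3,0,0,0,0,0],[23,27.3,0,0,0,0,0],[23,27.3,0,0,0,0,0]]]' >/dev/null
python3 -m jog '[[[23,27.3,0,0,0,0,0],[23,27.3,0,0,0,0,0],[0,0,0,0,0,0.142,0],[0,0,0,0,0,0.142,0],[0,0,0,0,0,0.142,0]]]' >/dev/null
python3 -m jog '[[[0,0,0,0,0,0.142,0],[0,0,0,0,0,0.142,0],[0,0,0,0,0,0.142,0],[0,0,0,0,0,0.142,0],[0,0,0,0,0,0.142,0]]]' >/dev/null
python3 -m jog '[[[0,0,0,0,0,0.142,0],[0,0,0,0,0,0.142,0],[0,0,0,0,0,0.142,0],[0,0,0,0,0,0.142,0],[0,0,0,0,0,0,0]]]'
python3 - <<'E'
from h import *
spots("paddle tray",cams=("side","wrist","top"),n=1,save="ret")
plan((.3945,.2098,.142,79.7))
E
```

```text
clock: 42.1
position: [0.3948, 0.2096, 0.2998]
tool_rot: [-3.141, 0.001, 1.389]
force: [0.6, -0.3, -1.0]
grip_width: 0.019
finger_force: 98.0
paddle [([0.395, 0.21, 0.167], 0.92)] [([0.395, 0.211, 0.164], 0.68)] [([0.395, 0.207, 0.165], 0.63)]
tray [([0.395, 0.205, 0.001], 0.82)] [([0.397, 0.205, -0.002], 0.9)] [([0.394, 0.207, 0.0], 0.74)]
move 4 x [0.1, -0.1, 39.5]  turn 1 x [-0.0, 0.0, 0.0015]
```

```bash

python3 -m jog '[[[0,0,35,0,0,0,0],[0,0,40,0,0,0,0],[0,0,40,0,0,0,0],[0,0,30,0,0,0,0],[0,0,10,0,0,0,0]]]'
python3 -m jog '[[[0,0,4,0,0,0,0],[0,0,3,0,0,0,0],[0,0,1.5,0,0,0,0],[0,0,0,0,0,0,0]]]'
python3 - <<'E'
from h import *
spots("paddle",cams=("side","top"),n=1)
E
```

```text
clock: 43.05
position: [0.3942, 0.209, 0.1429]
tool_rot: [-3.139, 0.003, 1.392]
force: [0.1, -0.1, -0.7]
grip_width: 0.0189
finger_force: 98.2
clock: 43.45
position: [0.3953, 0.2099, 0.1375]
tool_rot: [3.141, -0.001, 1.392]
force: [0.3, -0.8, -1.0]
grip_width: 0.0187
finger_force: 98.2
paddle [([0.394, 0.21, 0.006], 0.62)] [([0.396, 0.206, 0.003], 0.61)]
```

```bash

python3 -m jog '[[[0,0,1.5,0,0,0,0],[0,0,0,0,0,0,0],[0,0,0,0,0,0,0.6],[0,0,0,0,0,0,1],[0,0,0,0,0,0,1]]]'
python3 -m jog '[[[0,0,0,0,0,0,1],[0,0,0,0,0,0,1],[0,0,-20,0,0,0,1],[0,0,-30,0,0,0,1],[0,0,-30,0,0,0,1]]]'
python3 -m jog '[[[0,0,-30,0,0,0,1],[0,0,0,0,0,0,1]]]'
python3 - <<'E'
from h import *
f,K,W=cam("wrist"); print(rect("tray",f,K,W,.022),rect("paddle",f,K,W,.046))
spots("paddle tray outer_grip outer_pan inner_pan inner_grip",cams=("side","wrist","top"),n=1,save="rel")
E
```

```text
clock: 44.15
position: [0.395, 0.2096, 0.1352]
tool_rot: [-3.142, 0.0, 1.392]
force: [0.3, -0.1, 0.4]
grip_width: 0.0618
finger_force: 0.0
clock: 44.65
position: [0.3948, 0.2093, 0.216]
tool_rot: [-3.141, 0.001, 1.392]
force: [0.1, 0.3, 0.9]
grip_width: 0.0852
finger_force: 0.0
clock: 44.85
position: [0.396, 0.2101, 0.2482]
tool_rot: [3.138, -0.004, 1.392]
force: [0.0, 0.5, -1.9]
grip_width: 0.0854
finger_force: 0.0
(0.69, array([394.3, 209.5, 111.1,  64.1,  79.8])) (0.75, array([396.6, 212.9,  78.8,  24.9,  79. ]))
paddle [([0.395, 0.209, 0.005], 0.86)] [([0.393, 0.211, 0.002], 0.79)] [([0.395, 0.205, 0.002], 0.59)]
tray [([0.392, 0.208, 0.001], 0.8)] [([0.4, 0.206, 0.002], 0.55)] [([0.392, 0.206, 0.001], 0.79)]
outer_grip [([0.43, 0.04, 0.043], 0.9)] [([0.429, 0.038, 0.049], 0.58)] [([0.431, 0.036, 0.046], 0.79)]
outer_pan [([0.546, -0.032, 0.002], 0.87)] [] [([0.391, 0.208, 0.003], 0.21)]
inner_pan [([0.547, -0.03, 0.005], 0.93)] [] [([0.546, -0.024, 0.006], 0.91)]
inner_grip [([0.501, -0.15, 0.071], 0.95)] [] [([0.503, -0.147, 0.069], 0.75)]
```

View pics/rel_side.png

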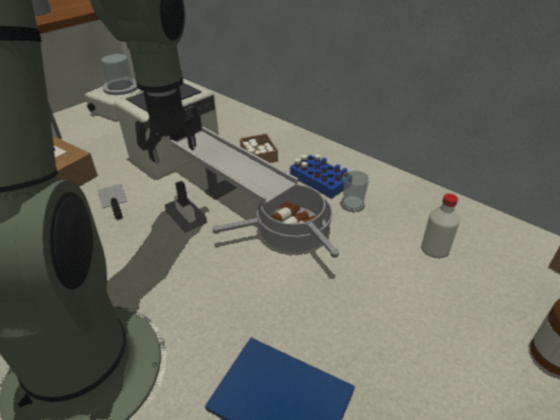

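The paddle stands upright in its tray (183,205) and the vials lie in the pan (292,213). I regrip the outer handle to draw the pair out.

```bash

python3 -m jog '[[[0,0,0,0,0,-0.1335,1],[0,0,0,0,0,-0.1335,1],[0,0,0,0,0,-0.1335,1],[0,0,0,0,0,-0.1335,1],[0,0,0,0,0,-0.1335,1]]]' >/dev/null
python3 -m jog '[[[0,0,0,0,0,-0.1335,1],[0,0,0,0,0,-0.1335,1],[0,0,0,0,0,-0.1335,1],[0,0,0,0,0,-0.1335,1],[0,0,0,0,0,0,1]]]'
python3 - <<'E'
from h import *
plan((.4166,.0419,.24,148.6),(.4166,.0419,.104,None))
E
```

```text
clock: 47.05
position: [0.3951, 0.2094, 0.2452]
tool_rot: [3.142, -0.0, 2.596]
force: [-0.0, -0.3, -0.3]
grip_width: 0.0855
finger_force: 0.0
move 5 x [-21.1, -26.4, 1.0]  turn 1 x [0.0001, -0.0001, 0.002]
move 4 x [0.0, -0.0, 34.0]
```

```bash

python3 -m jog '[[[-21.1,-26.4,1,0,0,0,1],[-21.1,-26.4,1,0,0,0,1],[-21.1,-26.4,1,0,0,0,1],[-21.1,-26.4,1,0,0,0,1],[-21.1,-26.4,1,0,0,0,1]]]' >/dev/null
python3 -m jog '[[[0,0,0,0,0,0,1],[0,0,34,0,0,0,1],[0,0,34,0,0,0,1],[0,0,0,0,0,0,1]]]'
python3 - <<'E'
from h import *
spots("outer_grip",cams=("side","wrist"),n=1)
plan((.4166,.0419,.104,148.6))
E
python3 -m jog '[[[0,0,34,0,0,0,1],[0,0,34,0,0,0,1],[0,0,0,0,0,0,0],[0,0,0,0,0,0,0],[0,0,0,0,0,0,0]]]' 60
python3 -m jog '[[[0,0,0,0,0,0,0],[0,0,0,0,0,0,0],[0,0,0,0,0,0,0],[0,0,0,0,0,0,0],[0,0,0,0,0,0,0]]]'
python3 - <<'E'
from h import *
p=bot.observe()["position"]; plan((p[0]-.006,p[1]-.13,p[2],None),step=8)
E
```

```text
clock: 47.95
position: [0.4148, 0.0419, 0.1696]
tool_rot: [-3.138, -0.004, 2.59]
force: [-0.4, 0.6, 0.7]
grip_width: 0.0856
finger_force: 0.0
outer_grip [([0.432, 0.041, 0.049], 0.6)] [([0.424, 0.036, 0.051], 0.8)]
move 2 x [0.1, -0.2, 34.8]  turn 1 x [0.0011, 0.0012, -0.0014]
clock: 48.65
position: [0.4171, 0.042, 0.1061]
tool_rot: [3.14, 0.002, 2.593]
force: [0.0, -0.4, -0.1]
grip_width: 0.0437
finger_force: 0.0
clock: 49.15
position: [0.4168, 0.0423, 0.105]
tool_rot: [3.14, 0.001, 2.594]
force: [0.1, 2.8, 10.7]
grip_width: 0.0127
finger_force: 58.9
move 17 x [-3.7, -6.7, -0.0]
```

```bash

python3 -m jog '[[[-1.5,-2.7,0,0,0,0,0],[-3,-5.4,0,0,0,0,0],[-4,-7.2,0,0,0,0,0],[-4,-7.2,0,0,0,0,0],[-4,-7.2,0,0,0,0,0]]]'
python3 -m jog '[[[-4,-7.2,0,0,0,0,0],[-4,-7.2,0,0,0,0,0],[-4,-7.2,0,0,0,0,0],[-4,-7.2,0,0,0,0,0],[-4,-7.2,0,0,0,0,0]]]'
python3 -m jog '[[[-4,-7.2,0,0,0,0,0],[-4,-7.2,0,0,0,0,0],[-4,-7.2,0,0,0,0,0],[-4,-7.2,0,0,0,0,0],[-4,-7.2,0,0,0,0,0]]]'
python3 -m jog '[[[-3,-5.4,0,0,0,0,0],[-2,-3.6,0,0,0,0,0],[0,0,0,0,0,0,0],[0,0,0,0,0,0,0]]]'
python3 - <<'E'
from h import *
spots("outer_pan outer_grip inner_pan inner_grip vial0",cams=("side","top"),n=5,save="out")
E
```

```text
clock: 49.65
position: [0.4157, 0.0088, 0.105]
tool_rot: [3.139, 0.001, 2.595]
force: [0.4, 9.0, 11.4]
grip_width: 0.0127
finger_force: 59.4
clock: 50.15
position: [0.4139, -0.0325, 0.105]
tool_rot: [3.14, 0.001, 2.595]
force: [-0.5, 9.8, 11.2]
grip_width: 0.0125
finger_force: 59.4
clock: 50.65
position: [0.4122, -0.0737, 0.105]
tool_rot: [3.14, 0.001, 2.595]
force: [-0.2, 9.3, 13.0]
grip_width: 0.0125
finger_force: 59.5
clock: 51.05
position: [0.4118, -0.0845, 0.105]
tool_rot: [3.14, 0.002, 2.594]
force: [0.9, 2.0, 9.5]
grip_width: 0.0129
finger_force: 58.8
outer_pan [([0.539, -0.161, 0.003], 0.89)] []
outer_grip [([0.426, -0.089, 0.046], 0.96), ([0.753, 0.049, 0.0], 0.48)] []
inner_pan [([0.542, -0.161, 0.006], 0.73), ([0.532, -0.192, 0.025], 0.56)] [([0.54, -0.153, 0.004], 0.69)]
inner_grip [([0.499, -0.276, 0.07], 0.62)] [([0.498, -0.276, 0.069], 0.83)]
vial0 [([0.534, -0.138, 0.044], 0.67), ([0.538, -0.16, 0.025], 0.64), ([0.528, -0.189, 0.024], 0.62), ([0.541, -0.112, 0.022], 0.56), ([0.422, -0.088, 0.044], 0.46)] [([0.537, -0.192, 0.025], 0.79), ([0.538, -0.115, 0.024], 0.69), ([0.536, -0.14, 0.038], 0.61), ([0.531, -0.159, 0.028], 0.47), ([0.748, 0.049, -0.0], 0.45)]
```

View pics/out_side.png

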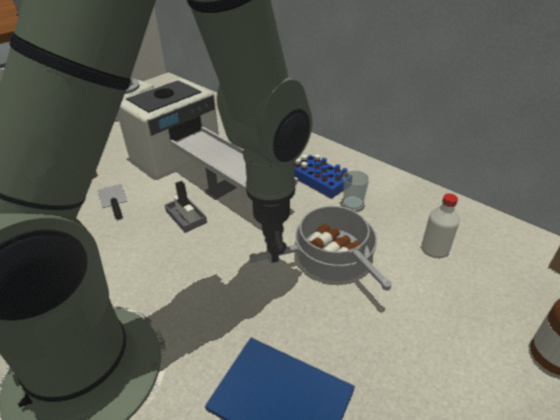

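The pair is out: the loaded inner pan is centred near (335,235), well clear of the track end. I release, lift away, check and hand in.

```bash

python3 -m jog '[[[0,0,0,0,0,0,1],[0,0,0,0,0,0,1],[0,0,0,0,0,0,1],[0,0,0,0,0,0,1],[0,0,-15,0,0,0,1]]]'
python3 -m jog '[[[0,0,-30,0,0,0,1],[0,0,-40,0,0,0,1],[0,0,-40,0,0,0,1],[0,0,-20,0,0,0,1],[0,0,0,0,0,0,1]]]'
python3 -m jog '[[[0,0,0,0,0,0,1],[0,0,0,0,0,0,1]]]'
python3 - <<'E'
from h import *
spots("outer_pan outer_grip inner_pan inner_grip paddle tray lip",cams=("side","top"),n=1)
spots("vial0",cams=("side","wrist","top"),n=5)
E
```

```text
clock: 52.15
position: [0.4104, -0.0845, 0.1183]
tool_rot: [-3.14, -0.002, 2.593]
force: [0.4, 0.7, 0.1]
grip_width: 0.0835
finger_force: 0.0
clock: 52.65
position: [0.4119, -0.0848, 0.2517]
tool_rot: [3.14, 0.004, 2.593]
force: [-0.0, 0.3, -0.8]
grip_width: 0.0853
finger_force: 0.0
clock: 52.85
position: [0.4106, -0.0846, 0.2483]
tool_rot: [-3.141, -0.001, 2.593]
force: [0.2, 0.5, 0.3]
grip_width: 0.0854
finger_force: 0.0
outer_pan [([0.544, -0.161, 0.0], 0.81)] []
outer_grip [([0.425, -0.089, 0.046], 0.92)] [([0.5, -0.274, 0.068], 0.43)]
inner_pan [([0.542, -0.158, 0.003], 0.62)] [([0.54, -0.153, 0.005], 0.9)]
inner_grip [([0.501, -0.277, 0.07], 0.78)] [([0.498, -0.274, 0.068], 0.69)]
paddle [([0.397, 0.214, 0.003], 0.62)] [([0.394, 0.209, 0.004], 0.63)]
tray [([0.395, 0.206, -0.001], 0.62)] [([0.391, 0.209, 0.004], 0.87)]
lip [([0.547, 0.009, 0.089], 0.86)] [([0.549, 0.011, 0.086], 0.57)]
vial0 [([0.537, -0.138, 0.039], 0.73), ([0.536, -0.112, 0.022], 0.59), ([0.539, -0.163, 0.027], 0.58), ([0.532, -0.191, 0.022], 0.39)] [([0.538, -0.163, 0.028], 0.88), ([0.539, -0.14, 0.031], 0.75), ([0.539, -0.112, 0.022], 0.6)] [([0.531, -0.156, 0.025], 0.63), ([0.535, -0.194, 0.024], 0.58), ([0.538, -0.139, 0.035], 0.57)]
```

```bash
python3 -c "
from workcell import bot
print(bot.job_done())"
```

```text
the job is handed in; nothing more can be done
None
```

The job is handed in, with no verdict returned: at the last look all four vials lay in the seated inner pan, the pair stood about 170 mm beyond the track end, the paddle was upright in its tray, and the gripper was clear.

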